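# Put the cover back on the band room's connector box

## Task

The connector box on its sloped stand is open and its blue cover plate lies loose on the table: pick the cover up by its black grip, turn it to match the box, and put it back over the two brass pins so that it lies flat and fully home on the box's sloping rim. Keep hold of it until it is down on the pins rather than dropping it on, then let go; leave the metronome, tape roll, mute, oil bottle and mug standing where they are.

Things in the scene. Friction and masses are not known exactly. Their poses are not given: they have to be found in the camera images.
- cover_center (a point): Centre of the loose blue cover: plate 120 mm (x) by 180 mm (y), 6 mm thick, with an upright black grip rib on the middle of its upper side, 70 mm long along x, 16 mm thick in y, 32 mm above the plate. Point: 19 mm above the underside, 19 mm below the rib's top; z is the upper-side normal. Starts flat on the table, rib up. Same after half a turn about z.
- cover: The same cover, origin at the centre of its underside, same axes. Two round through holes, 14 mm in diameter, at x = 0, y = +72 and -72 mm. About 0.25 kg. Fully home, the underside lies on the box's rim with the cover's y along the box's y (either way round).
- box: Grey connector box fixed on a dark stand. Origin: centre of the flat dark rim on which the cover rests, 92 mm above the table; z is normal to the rim's plane, 25 deg from vertical, leaning to the robot's side at yaw 0; x up the slope, y level along the width. Rim 130 (x) by 190 mm (y), sockets recessed inside. Fully home, the cover's centre point is at z = 19 mm here.
- pin_a (a point): Tip of one of two brass pins, at x = 0, y = +72, z = 18 mm in the box's frame. Pin 9 mm in diameter, standing 18 mm along the box's z, the last 6 mm tapering to 4 mm across. The pins hold the cover on the slope; it may slide down by up to 2.5 mm of play.
- pin_b (a point): Tip of the other, equal pin, at x = 0, y = -72, z = 18 mm in the box's frame.
- metronome_center (a point): Bystander: black electronic metronome, upright, 50 x 62 x 100 mm, this point at its centre. Leave it alone.
- tape: Bystander: yellow tape roll lying flat, 84 mm across, 24 mm high; origin at the centre of its underside. Leave it alone.
- mute: Bystander: silver cone-shaped trumpet mute standing on its wide end, 104 mm across, 150 mm high; origin at the centre of its underside. Leave it alone.
- oil: Bystander: white valve-oil bottle with a blue cap, 44 mm across, 110 mm high; origin at the centre of its underside. Leave it alone.
- mug: Bystander: white mug, 80 mm across, 95 mm high; origin at the centre of its underside. Leave it alone.
Things that resemble listed ones, but are neither listed nor needed, are in the scene too. Of the things that look like the cover, the smallest one is meant.

How it is judged:
On the way, in this order (a step that is already met when the one before it is completed fails the run):
1. the cover is lifted clear of the table (its centre point more than 60 mm up) (height (world z) of cover_center above 0.06 m), for 0.1 s.
2. the cover is down over the pins (underside within 8 mm of the rim, centred within 6 mm along and across the face) while still held in the fingers (x of cover_center in the frame of box between -0.006 and 0.006 m and y of cover_center in the frame of box between -0.006 and 0.006 m and z of cover_center in the frame of box below 0.027 m and contact force between the fingers and cover above 0.5 N), for 0.1 s.
At the end, for the whole second after the job is handed in: The cover lies released and still over both pins: centre within 6 mm of the rim centre along and across the slope, 15.5 to 22.5 mm above the rim (19 is home), flat within 4 deg, turned to the box within 5.7 deg; the five bystanders tilted under 17 deg and within 30 mm of their starts (x of cover_center in the frame of box between -0.006 and 0.006 m and y of cover_center in the frame of box between -0.006 and 0.006 m and z of cover_center in the frame of box between 0.0155 and 0.0225 m and angle between the z axis of cover_center and the z axis of box, either way round below 0.07 rad and angle between the y axis of cover_center and the y axis of box, either way round below 0.1 rad and linear speed of cover below 0.02 m/s and distance of each of metronome_center, tape, mute, oil, mug from where it was at the start of the episode below 0.03 m and angle between each of metronome_center, tape, mute, oil, mug's own z axis and vertical below 0.3 rad); the robot touches nothing.
It fails at once if a bystander (metronome, tape roll, mute, oil bottle or mug) is pushed more than 30 mm or tipped over (distance of any of metronome_center, tape, mute, oil, mug from where it was at the start of the episode above 0.03 m or angle between any of metronome_center, tape, mute, oil, mug's own z axis and vertical above 0.3 rad).
It also fails if it takes over 50 s, if anything falls off the work surface, if the arm or the gripper's body presses on something with over 40 N, if the wrist force passes 120 N, or if a joint passes its speed limit or range.

## Robot

A 7-joint arm with a two-finger parallel gripper is mounted at the origin on the work surface. World frame = base frame: x ahead of the robot, y to its left, z up, the work surface at z = 0. Lengths are in m, angles in rad, forces in N, time in s.
With the tool pointing down it reaches from about 0.4 to 0.85 m from the base axis. Payload 4.5 kg.
Tool frame: the origin (TCP) lies between the finger pads; the fingertips stand 11 mm ahead of it and the grasp point (between the pads) lies 8 mm behind it (r.tip_reach is the distance from the TCP to the fingertips, in m); x points along the fingers, y is the direction in which the jaws open and shut, and the axes are right-handed (so a half turn about x gives the same grasp; the last joint's range is limited). The gripper opens to 88 mm and grips with 3 to 60 N. Pads are 18 mm wide; open, the fingers measure 123 mm over their backs; the gripper's body (75 mm by 187 mm) begins 45 mm behind the grasp point.
Start: joints at [1.214, 0.689, -0.195, 1.565, 0.157, 0.902, -0.215], TCP at [0.238, -0.578, 0.25] pointing down, gripper open.
Joint ranges: [-3.01, 3.01], [-0.46, 2.08], [-1.47, 1.51], [0.13, 2.56], [-1, 4.14], [0.04, 2.09], [-2.66, 2.66]. Speed limits (rad/s): [2.57, 2.57, 3.14, 3.14, 3.14, 3.14, 3.14].

## Interface

Orientations are given as a unit quaternion [x, y, z, w].
In Python, from plant import r gives the robot as it stands.
- The arm moves only by the tool drive_tool, never from a script. Its argument "deltas" is a list of rows, each a list of 3 entries, a list of its own where there are three numbers: the turn, a rotation vector about the tool's x, y, z in degrees, then the shift along the tool's x, y, z in cm, then the finger opening in cm, from 0 to 8.81. A call has 1 to 12 rows; each row shifts and turns the commanded pose from where the row before left it, along the tool's axes as they then stand; what a row does not reach is not made up. A row lasts 1/12 s, in which the tool goes at most 41.7 mm and 7.16 degrees, less where a joint would pass 70% of its speed; a pose out of reach is approached as far as the arm can. A call is refused whole if a number of a shift passes 4.17 or a number of a turn 7.16, either way. A call with a gripper value outside its range is refused whole. The fingers move at their own pace and stop on an object; "force" is the grip in N (left out, the last holds). Time passes only in rows, so rows that do not move let the fingers close. It gives the time, the measured TCP pose, the force and the opening at its end, in the units of the state.
- r.get_state(): the state, without advancing time (a new reading comes with each control period).
- r.snapshot(name): name is "side" or "top"; returns a dict with "color" (384x512x3 uint8, red, green, blue), "fov_y" (degrees; the focal length in pixels is half the picture's height over the tangent of half this angle, whatever the lens; pixels are square), "cx", "cy" (the principal point, pixels), "extrinsics" (4x4, takes a point from world to camera coordinates). Camera axes: x right, y up, looking along -z (the intrinsics and any distortion apply to the point x, -y, -z); pixel columns grow to the right and rows downward; lengths in m; the calibration is good to about 2 mm. A picture is of the moment at which its call begins. There is no depth.
- r.finish_job(): hands the job in, once; it reports no verdict.
The state is a dict: "clock": time; "q": joint angles; "qd": joint speeds; "joint_torque": joint torques, N m; "tool_pos": TCP position; "eef_rot": TCP orientation; "contact_force": force on the tool from outside, world axes, zero at the start; "moment": the same for the moment, N m; "opening": opening from 0.0 (shut) to 1.0 (fully open).
Only numpy, scipy, OpenCV 4.12 (cv2) and the standard library are available. Lean on these libraries where they do the work, as an engineer would, in place of code of your own. Each camera call takes 0.05 s, during which the arm holds its last target. There are 200 camera calls.

## Working session

There is one attempt and no reset: what is moved stays moved. The work goes in short steps, Python scripts to look and compute and a tool call to move; the robot and the scene stay as the last step left them, time stands still between calls to the robot, and variables do not carry over. Pictures are saved under pics/ and viewed, about 8 in all and at most 12, crops included, and the job is handed in when it is done.

Besides the shell and the picture viewer there is one more tool, called by a JSON object that holds its "fn" and its "kwargs". drive_tool: Moves the arm, as the interface text tells. Its arguments: {"type":"object","properties":{"deltas":{"type":"array","items":{"type":"array"}},"force":{"type":"number"}},"required":["deltas"]}

```bash
mkdir -p pics; ls; cat > h.py <<'E'
import numpy as np, cv2
from plant import r
from scipy.spatial.transform import Rotation as R
def snap(n,f=None):
    s=r.snapshot(n)
    if f: cv2.imwrite('pics/'+f,s['color'][:,:,::-1])
    return s
def cam(s):
    f=s['color'].shape[0]/2/np.tan(np.radians(s['fov_y'])/2)
    return f,s['cx'],s['cy'],np.array(s['extrinsics'])
def proj(s,P):
    f,cx,cy,E=cam(s); P=np.atleast_2d(P); c=P@E[:3,:3].T+E[:3,3]
    return np.c_[cx+f*c[:,0]/-c[:,2], cy+f*(-c[:,1])/-c[:,2]]
def ray(s,uv):
    f,cx,cy,E=cam(s); uv=np.atleast_2d(uv)
    d=np.c_[(uv[:,0]-cx)/f,-(uv[:,1]-cy)/f,-np.ones(len(uv))]@E[:3,:3]
    return -E[:3,:3].T@E[:3,3], d
def onz(s,uv,z):
    o,d=ray(s,uv); return o+d*((z-o[2])/d[:,2])[:,None]
def tri(s1,u1,s2,u2):
    A=np.zeros((3,3));b=np.zeros(3)
    for s,u in((s1,u1),(s2,u2)):
        o,d=ray(s,u);d=d[0]/np.linalg.norm(d[0]);M=np.eye(3)-np.outer(d,d);A+=M;b+=M@o
    return np.linalg.solve(A,b)
E
python3 - <<'E'
from h import *
for n in('side','top'):
    s=snap(n,n+'0.png'); print({k:v for k,v in s.items() if k!='color'})
a=[cv2.imread(f'pics/{n}0.png') for n in('side','top')]
print(r.get_state())
E
```

```text
pics
{'fov_y': 45.20246571455176, 'cx': 254.78052180303098, 'cy': 196.96913669766877, 'extrinsics': array([[-0.80794404, -0.589246  , -0.00394745,  0.39201707],
       [ 0.44171072, -0.61005801,  0.65781522, -0.27976881],
       [-0.39002316,  0.52973426,  0.753169  , -1.32900667],
       [ 0.        ,  0.        ,  0.        ,  1.        ]])}
{'fov_y': 43.84804948840504, 'cx': 250.40174834012842, 'cy': 191.32730662509604, 'extrinsics': array([[-0.0101582 , -0.99982239, -0.01587447,  0.0238702 ],
       [ 0.99580161, -0.01155909,  0.09080492, -0.50326851],
       [-0.09097229, -0.01488541,  0.99574217, -1.83394241],
       [ 0.        ,  0.        ,  0.        ,  1.        ]])}
{'clock': 0.1, 'q': array([ 1.21379791,  0.68988   , -0.194486  ,  1.56621715,  0.15733312,
        0.90247976, -0.21510068]), 'qd': array([ 5.84580022e-05,  6.74401096e-05, -1.66891829e-04, -2.93204162e-03,
        9.81320112e-04,  4.49025096e-04,  2.26519164e-04]), 'joint_torque': array([-3.71646165e-03, -5.28498244e+01, -1.27117887e+00, -1.53836668e+01,
       -5.25322650e-02,  2.00947157e-03,  4.43133717e-05]), 'tool_pos': array([ 0.2378155 , -0.57741449,  0.249008  ]), 'eef_rot': array([-0.69348094, -0.13785237,  0.69381083, -0.13677516]), 'contact_force': array([-0.31902405, -0.97107502,  0.1148119 ]), 'moment': array([-0.02428396,  0.0020834 ,  0.00527554]), 'opening': 0.99929237883649}
```

View pics/top0.png

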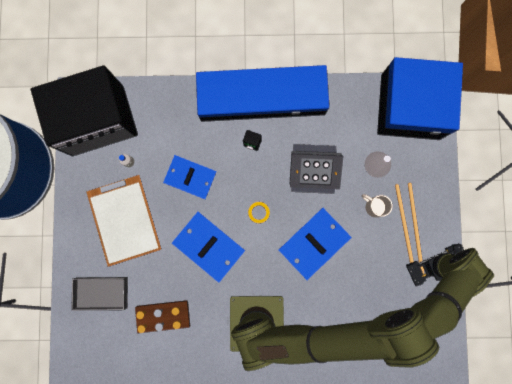

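View pics/side0.png

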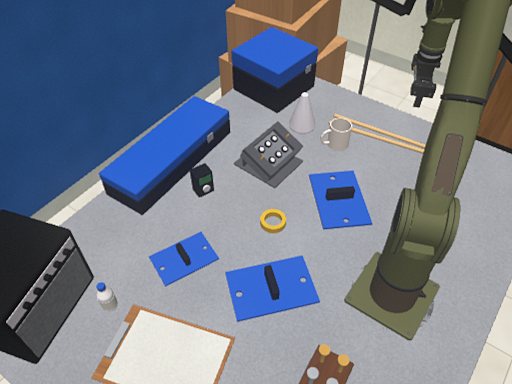

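Candidates for the cover (top view): plates at (190,177), (208,246) and (315,243). The one at (190,177) is clearly the smallest. I'll measure all three and look at crops of the plate and the box.

```bash
python3 - <<'E'
from h import *
t=snap('top');s=snap('side')
for n,S in(('top',t),('side',s)):
    h=cv2.cvtColor(S['color'],cv2.COLOR_RGB2HSV)
    m=cv2.inRange(h,(100,150,60),(130,255,255))
    cs,_=cv2.findContours(m,cv2.RETR_EXTERNAL,cv2.CHAIN_APPROX_NONE)
    for c in cs:
        if not 500<cv2.contourArea(c)<8000: continue
        P=onz(S,c[:,0].astype(float),.006)[:,:2]
        (cx,cy),(w,hh),a=cv2.minAreaRect((P*1000).astype(np.float32))
        x,y,ww,h2=cv2.boundingRect(c)
        if n=='top' and y<100: continue
        print(n,(x+ww//2,y+h2//2),'ctr mm',round(cx,1),round(cy,1),'size',round(w),round(hh),'ang',round(a,1))
        # rib: dark inside
        roi=np.zeros_like(m);cv2.drawContours(roi,[cv2.convexHull(c)],-1,255,-1)
        d=cv2.bitwise_and(cv2.inRange(h,(0,0,0),(180,255,60)),roi)
        ys,xs=np.nonzero(d)
        if len(xs)>10:
            Q=onz(S,np.c_[xs,ys].astype(float),.038)[:,:2]*1000
            (ax,ay),(w,hh),a=cv2.minAreaRect(Q.astype(np.float32)); print('  rib',ax,ay,w,hh,a)
def crop(S,u,v,w,h,k):return cv2.resize(S['color'][v:v+h,u:u+w,::-1],None,fx=k,fy=k,interpolation=cv2.INTER_CUBIC)
A=crop(t,280,135,75,65,5);B=crop(s,225,115,90,78,5)[:390]
C=crop(t,155,145,75,65,4);
o=np.zeros((600,800,3),np.uint8)
o[:325,:375]=A;o[:390,350+0:800]=B;o[325+5:330+260,:300]=C
cv2.imwrite('pics/c1.png',o)
E
```

```text
top (208, 247) ctr mm 291.8 186.4 size 239 159 ang 50.1
  rib 292.0433654785156 186.27114868164062 18.352346420288086 89.53437805175781 50.180633544921875
top (315, 244) ctr mm 299.6 -228.5 size 159 239 ang 42.6
  rib 299.47503662109375 -226.22406005859375 88.15109252929688 18.909198760986328 44.159149169921875
top (190, 177) ctr mm 566.7 259.0 size 179 118 ang 67.8
  rib 565.2097778320312 257.197021484375 14.522969245910645 63.6427116394043 68.26580047607422
side (273, 288) ctr mm 291.7 184.5 size 240 161 ang 50.2
  rib 289.8067932128906 187.93270874023438 23.228290557861328 107.50076293945312 50.20681381225586
side (184, 259) ctr mm 564.9 258.6 size 178 120 ang 68.0
  rib 559.3414306640625 264.3772888183594 16.518672943115234 80.60596466064453 67.85757446289062
side (340, 200) ctr mm 300.2 -229.9 size 160 243 ang 42.8
  rib 297.6360778808594 -224.01412963867188 99.7213134765625 46.77117156982422 42.81057357788086
side (164, 149) ctr mm 958.3 -95.7 size 210 562 ang 2.4
side (275, 57) ctr mm 977.3 -828.3 size 375 355 ang 84.4
```

View pics/c1.png

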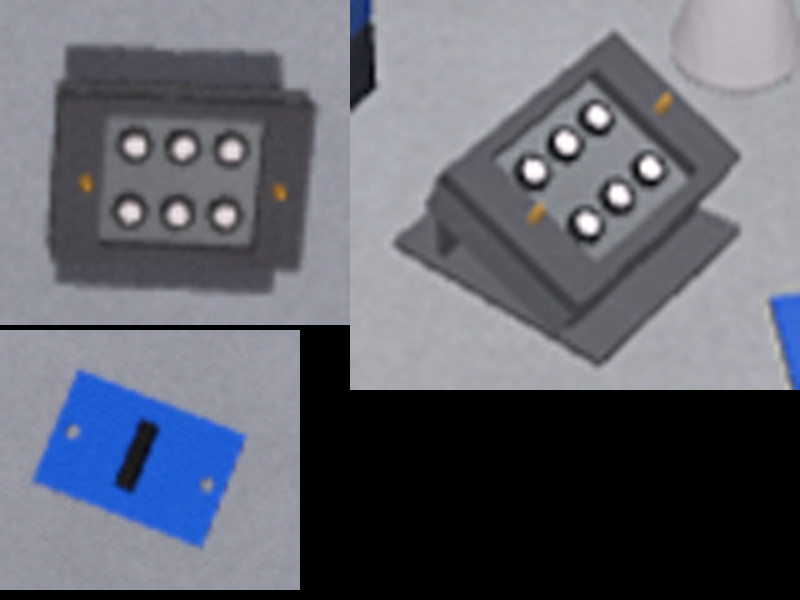

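Top-left is the box from above, with pins near (297,172) and (336,174) in the full picture. Right is the box from the side, with pins near (332,158) and (357,136). The lower-left crop is the plate at (190,177). It measures 179x118 mm, which matches the description, while the other two are 240x160. Next I'll measure the box.

```bash
cat > box.py <<'E'
from h import *
def blobs(S,box):
    u,v,w,h=box
    c=S['color'][v:v+h,u:u+w].astype(float); e=np.clip(c[:,:,0]-c[:,:,2]-25,0,None)
    n,l,st,ce=cv2.connectedComponentsWithStats((e>0).astype(np.uint8))
    out=[]
    for i in range(1,n):
        if st[i,4]<3: continue
        ys,xs=np.nonzero(l==i);ww=e[ys,xs];out.append((ww.sum(),(xs@ww)/ww.sum()+u,(ys@ww)/ww.sum()+v))
    return sorted(sorted(out)[-2:],key=lambda a:a[1])
def boxpose(yaw,o):
    T=np.eye(4);T[:3,:3]=(R.from_euler('z',yaw)*R.from_euler('y',-25,degrees=True)).as_matrix();T[:3,3]=o;return T
E
python3 - <<'E'
from box import *
t=snap('top');s=snap('side')
bt=blobs(t,(285,140,65,55));bs=blobs(s,(225,115,90,78));print(bt,bs)
P=[tri(t,a[1:],s,b[1:]) for a,b in zip(bt,bs)]
print(P)
d=P[0]-P[1];print('len',np.linalg.norm(d),'dz',d[2]);yaw=np.arctan2(d[1],d[0])-np.pi/2
print('yaw',np.degrees(yaw))
T=boxpose(yaw,[0,0,0]); o=(P[0]+P[1])/2-T[:3,2]*.0085; print('origin',o)
T[:3,3]=o
print('n',T[:3,2])
# per-view plane estimates at expected pin-mid height
for S,b in((t,bt),(s,bs)):
    Q=onz(S,[x[1:] for x in b],.092+.0085*np.cos(.436));m=Q.mean(0)-T[:3,2]*.0085;e=Q[0]-Q[1];print(m,np.linalg.norm(e),np.degrees(np.arctan2(e[1],e[0]))-90)
o[2]=.092; T[:3,3]=o
for S,n,(u,v,w,h) in((t,'top',(280,135,75,65)),(s,'side',(225,115,90,78))):
    k=5;I=cv2.resize(S['color'][v:v+h,u:u+w,::-1],None,fx=k,fy=k,interpolation=cv2.INTER_CUBIC)
    L=lambda X:((proj(S,np.array(X)@T[:3,:3].T+T[:3,3])-[u,v]+.5)*k).astype(int)
    cv2.polylines(I,[L([[.065,.095,0],[.065,-.095,0],[-.065,-.095,0],[-.065,.095,0]])],True,(0,255,0),1)
    for y in(.072,-.072):
        a,b=L([[0,y,0],[0,y,.018]]);cv2.line(I,a.tolist(),b.tolist(),(0,0,255),1)
    cv2.imwrite(f'pics/o_{n}.png',I)
a=cv2.imread('pics/o_top.png');b=cv2.imread('pics/o_side.png');o=np.zeros((390,825,3),np.uint8);o[:325,:375]=a;o[:,375:]=b;cv2.imwrite('pics/o.png',o[:,:800])
E
```

```text
[(np.float64(434.0), np.float64(296.7465437788018), np.float64(171.2557603686636)), (np.float64(444.0), np.float64(335.4144144144144), np.float64(173.05405405405406))] [(np.float64(490.0), np.float64(261.78367346938774), np.float64(157.26122448979592)), (np.float64(527.0), np.float64(287.146110056926), np.float64(135.1518026565465))]
[array([ 0.56967902, -0.15671098,  0.10132405]), array([ 0.56149001, -0.30029913,  0.1018799 ])]
len 0.14382254541382836 dz -0.0005558504859765473
yaw -3.264113498080084
origin [ 0.56917094 -0.2287096   0.09389836]
n [-0.42193264  0.02406334  0.90630779]
[ 0.56918103 -0.22908837  0.09200119] 0.14429313652954756 -3.39244848543629
[ 0.57053651 -0.23033876  0.09200119] 0.14432251774949975 -2.9602902061490255
```

View pics/o.png

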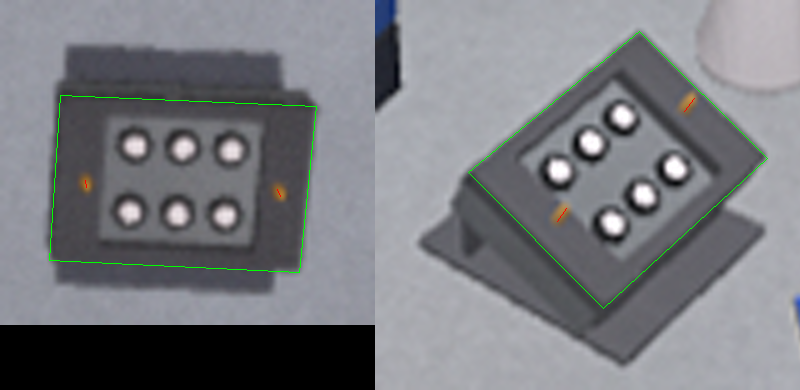

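The overlaid model lines up with the rim and both pins in both views. The box is at about (0.5698, -0.2296, 0.092), yaw -3.2°. Now the approach to the cover.

```bash
cat > go.py <<'E'
from box import *
import sys
def rows(p,A):
    st=r.get_state();q=R.from_quat(st['eef_rot']);M=q.as_matrix()
    # tool y either way
    best=None
    for f in(1,-1):
        B=np.c_[A[:,0],f*A[:,1],f*A[:,2]]
        v=(q.inv()*R.from_matrix(B)).as_rotvec(degrees=True)
        if best is None or np.linalg.norm(v)<np.linalg.norm(best[0]): best=(v,B)
    d=np.array(p)-st['tool_pos']
    print('pos',st['tool_pos'].round(4),'open',round(st['opening']*8.8,2),'F',st['contact_force'].round(1),'t',st['clock'],'q7',st['q'].round(2))
    print('turn',best[0].round(2),'shift now-axes cm',(M.T@d*100).round(2),'shift in final axes cm',(best[1].T@d*100).round(2))
def A(n,ydir):
    x=-np.array(n,float);y=np.array(ydir,float);y-=x*(x@y);y/=np.linalg.norm(y);return np.c_[x,y,np.cross(x,y)]
def flat(deg): a=np.radians(deg);return A([0,0,1],[np.cos(a),np.sin(a),0])
T=boxpose(np.radians(-3.2),[.5698,-.2296,.092])
BA=A(T[:3,2],T[:3,1])
E
python3 - <<'E'
from go import *
print(R.from_quat(r.get_state()['eef_rot']).as_matrix().round(3))
rows([.566,.2585,.20],flat(67.9))
E
```

```text
[[-0.     0.381 -0.925]
 [ 0.    -0.925 -0.381]
 [-1.    -0.     0.   ]]
pos [ 0.238  -0.5777  0.2495] open 8.79 F [-0.1 -0.5  0.9] t 0.3 q7 [ 1.21  0.69 -0.19  1.57  0.16  0.9  -0.22]
turn [4.449e+01 1.000e-02 3.000e-02] shift now-axes cm [  4.98 -64.82 -62.18] shift in final axes cm [  4.95 -89.82   1.07]
```

{"fn": "drive_tool", "kwargs": {"deltas": [[[6.36,0,0],[0,0,0],5],[[6.36,0,0],[0,0,0],5],[[6.36,0,0],[0,0,0],5],[[6.36,0,0],[0,0,0],5],[[6.36,0,0],[0,0,0],5],[[6.36,0,0],[0,0,0],5],[[6.36,0,0],[0,0,0],5],[[0,0,0],[0,-2,0],5],[[0,0,0],[0,-4,0],5],[[0,0,0],[0,-4,0],5],[[0,0,0],[0,-4,0],5],[[0,0,0],[0,-4,0],5]], "force": 25}}

```text
clock: 1.3
tool_pos: [0.3063, -0.4095, 0.2498]
eef_rot: [0.694, -0.136, -0.694, -0.136]
contact_force: [0.8, -0.3, -0.0]
opening: 0.569
```

{"fn": "drive_tool", "kwargs": {"deltas": [[[0,0,0],[0,-4,0],5],[[0,0,0],[0,-4,0],5],[[0,0,0],[0,-4,0],5],[[0,0,0],[0,-4,0],5],[[0,0,0],[0,-4,0],5],[[0,0,0],[0,-4,0],5],[[0,0,0],[0,-4,0],5],[[0,0,0],[0,-4,0],5],[[0,0,0],[0,-4,0],5],[[0,0,0],[0,-4,0],5],[[0,0,0],[0,-4,0],5],[[0,0,0],[0,-4,0],5]]}}

```text
clock: 2.3
tool_pos: [0.4872, 0.0357, 0.2499]
eef_rot: [0.694, -0.136, -0.694, -0.136]
contact_force: [0.6, 0.1, 0.2]
opening: 0.567
```

```bash
python3 - <<'E'
from go import *
rows([.566,.2585,.10],flat(67.9))
E
```

```text
pos [0.4872 0.0357 0.2499] open 4.99 F [0.6 0.1 0.2] t 2.3 q7 [-0.25  0.52  0.12  1.98 -0.1   0.65 -2.02]
turn [-0.   -0.02  0.01] shift now-axes cm [ 14.99 -23.61   1.09] shift in final axes cm [ 14.99 -23.61   1.08]
```

{"fn": "drive_tool", "kwargs": {"deltas": [[[0,0,0],[2,-3.93,0.18],5],[[0,0,0],[2,-3.93,0.18],5],[[0,0,0],[2,-3.93,0.18],5],[[0,0,0],[2,-3.93,0.18],5],[[0,0,0],[2,-3.93,0.18],5],[[0,0,0],[2,-3.93,0.18],5],[[0,0,0],[1.5,0,0],5],[[0,0,0],[1.5,0,0],5],[[0,0,0],[0,0,0],5]]}}

```text
clock: 3.05
tool_pos: [0.559, 0.2438, 0.1033]
eef_rot: [-0.692, 0.136, 0.696, 0.134]
contact_force: [-0.1, -0.3, -0.3]
opening: 0.569
```

```bash
python3 - <<'E'
from go import *
rows([.566,.2585,.021],flat(67.9))
s=snap('side');t=snap('top')
k=4
o=np.zeros((400,800,3),np.uint8)
o[:,:400]=cv2.resize(s['color'][200:300,134:234,::-1],None,fx=k,fy=k,interpolation=cv2.INTER_CUBIC)
o[:,400:]=cv2.resize(t['color'][130:230,140:240,::-1],None,fx=k,fy=k,interpolation=cv2.INTER_CUBIC)
cv2.imwrite('pics/a1.png',o)
E
```

```text
pos [0.559  0.2438 0.1033] open 5.01 F [-0.1 -0.3 -0.3] t 3.05 q7 [-0.55  0.87  0.12  1.73 -0.17  0.56 -2.28]
turn [ 0.07  0.23 -0.22] shift now-axes cm [ 8.22 -1.65 -0.13] shift in final axes cm [ 8.23 -1.62 -0.09]
```

View pics/a1.png

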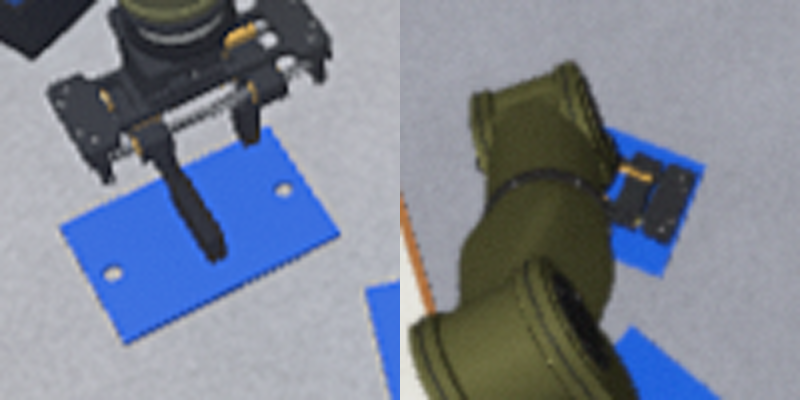

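The side crop shows the fingers above the plate and parallel to the rib, which runs from about (165,160) to (215,250) in the crop. The pose is 16 mm short along tool y. I'll correct that, then go down and grip.

{"fn": "drive_tool", "kwargs": {"deltas": [[[0,0.23,-0.22],[0,-1.64,-0.1],5],[[0,0,0],[0,0,0],5],[[0,0,0],[2,0,0],5],[[0,0,0],[2,0,0],5]]}}

```text
clock: 3.48
tool_pos: [0.5702, 0.2587, 0.0684]
eef_rot: [0.697, -0.134, -0.691, -0.138]
contact_force: [0.3, 0.1, -1.0]
opening: 0.568
```

```bash
python3 - <<'E'
from go import *
rows([.566,.2585,.021],flat(67.9))
E
```

```text
pos [0.5702 0.2587 0.0684] open 5.0 F [ 0.3  0.1 -1. ] t 3.4833 q7 [-0.56  0.94  0.11  1.7  -0.18  0.5  -2.29]
turn [-0.04 -0.44  0.43] shift now-axes cm [4.74 0.22 0.41] shift in final axes cm [4.74 0.18 0.38]
```

{"fn": "drive_tool", "kwargs": {"deltas": [[[0,-0.23,0.22],[0,0.2,0.1],5],[[0,0,0],[0,0,0],5],[[0,0,0],[0,0,0],5]]}}

```text
clock: 3.73
tool_pos: [0.5675, 0.2566, 0.0678]
eef_rot: [0.694, -0.136, -0.693, -0.136]
contact_force: [-0.1, 0.2, 0.5]
opening: 0.566
```

```bash
python3 - <<'E'
from go import *
rows([.566,.2585,.021],flat(67.9))
E
```

```text
pos [0.5675 0.2566 0.0678] open 4.98 F [-0.1  0.2  0.5] t 3.7333 q7 [-0.56  0.94  0.11  1.7  -0.18  0.51 -2.29]
turn [-0.07 -0.07  0.05] shift now-axes cm [ 4.68 -0.11  0.21] shift in final axes cm [ 4.68 -0.12  0.21]
```

{"fn": "drive_tool", "kwargs": {"deltas": [[[0,0,0],[1.2,-0.12,0.21],5],[[0,0,0],[1.2,0,0],5],[[0,0,0],[1.2,0,0],5],[[0,0,0],[1.08,0,0],5],[[0,0,0],[0,0,0],5],[[0,0,0],[0,0,0],5]]}}

```text
clock: 4.23
tool_pos: [0.5648, 0.2586, 0.0183]
eef_rot: [-0.694, 0.136, 0.694, 0.135]
contact_force: [-0.5, 0.4, 0.3]
opening: 0.57
```

{"fn": "drive_tool", "kwargs": {"deltas": [[[0,0,0],[0,0,0],0.5],[[0,0,0],[0,0,0],0.5],[[0,0,0],[0,0,0],0.5],[[0,0,0],[0,0,0],0.5],[[0,0,0],[0,0,0],0.5],[[0,0,0],[0,0,0],0.5]], "force": 30}}

```text
clock: 4.73
tool_pos: [0.5654, 0.2591, 0.0196]
eef_rot: [0.694, -0.135, -0.694, -0.136]
contact_force: [0.9, 0.7, -0.8]
opening: 0.18
```

```bash
python3 - <<'E'
from go import *
rows([.566,.2585,.021],flat(67.9))
E
```

```text
pos [0.5654 0.2591 0.0196] open 1.58 F [ 0.9  0.7 -0.8] t 4.7333 q7 [-0.55  1.01  0.09  1.71 -0.19  0.43 -2.29]
turn [-0.02 -0.02  0.03] shift now-axes cm [-0.14  0.04 -0.08] shift in final axes cm [-0.14  0.04 -0.08]
```

{"fn": "drive_tool", "kwargs": {"deltas": [[[0,0,0],[-1,0,0],0.5],[[0,0,0],[-2,0,0],0.5],[[0,0,0],[-3,0,0],0.5],[[0,0,0],[-4,0,0],0.5],[[0,0,0],[-4,0,0],0.5],[[0,0,0],[-4,0,0],0.5],[[0,0,0],[-3,0,0],0.5],[[0,0,0],[-1,0,0],0.5],[[0,0,0],[0,0,0],0.5],[[0,0,0],[0,0,0],0.5]]}}

```text
clock: 5.57
tool_pos: [0.5642, 0.2586, 0.2386]
eef_rot: [-0.693, 0.136, 0.695, 0.135]
contact_force: [-0.6, -0.7, -3.7]
opening: 0.181
```

```bash
python3 - <<'E'
from go import *
rows(T[:3,3]+T[:3,2]*.12,BA)
print(R.from_quat(r.get_state()['eef_rot']).as_matrix().round(3)); print(BA.round(3))
E
```

```text
pos [0.5642 0.2586 0.2386] open 1.6 F [-0.6 -0.7 -3.7] t 5.5667 q7 [-0.6   0.7   0.17  1.6  -0.15  0.85 -2.33]
turn [-18.61  24.87  -4.19] shift now-axes cm [  3.83  46.65 -14.11] shift in final axes cm [ 2.68 48.71  3.23]
[[-0.002 -0.377 -0.926]
 [-0.001 -0.926  0.377]
 [-1.     0.001  0.001]]
[[ 0.422  0.056  0.905]
 [-0.024  0.998 -0.051]
 [-0.906 -0.     0.423]]
```

{"fn": "drive_tool", "kwargs": {"deltas": [[[0,0,0],[0,2,-0.6],0.5],[[0,0,0],[0,3.5,-1.06],0.5],[[0,0,0],[0,3.8,-1.15],0.5],[[0,0,0],[0,3.8,-1.15],0.5],[[0,0,0],[0,3.8,-1.15],0.5],[[0,0,0],[0,3.8,-1.15],0.5],[[0,0,0],[0,3.8,-1.15],0.5],[[0,0,0],[0,3.8,-1.15],0.5],[[0,0,0],[0,3.8,-1.15],0.5],[[0,0,0],[0,3.8,-1.15],0.5],[[0,0,0],[0,3.8,-1.15],0.5],[[0,0,0],[0,3.5,-1.06],0.5]]}}

```text
clock: 6.57
tool_pos: [0.5211, -0.1924, 0.2367]
eef_rot: [-0.692, 0.136, 0.696, 0.136]
contact_force: [0.6, -0.7, -2.8]
opening: 0.181
```

{"fn": "drive_tool", "kwargs": {"deltas": [[[-3.1,4.14,-0.7],[0,2,-0.6],0.5],[[-3.1,4.14,-0.7],[0,0,0],0.5],[[-3.1,4.14,-0.7],[0,0,0],0.5],[[-3.1,4.14,-0.7],[0,0,0],0.5],[[-3.1,4.14,-0.7],[0,0,0],0.5],[[-3.1,4.14,-0.7],[0,0,0],0.5],[[0,0,0],[0,0,0],0.5],[[0,0,0],[0,0,0],0.5]]}}

```text
clock: 7.23
tool_pos: [0.5191, -0.2114, 0.237]
eef_rot: [0.842, -0.024, -0.539, -0.018]
contact_force: [0.6, 0.0, -1.5]
opening: 0.179
```

```bash
python3 - <<'E'
from go import *
rows(T[:3,3]+T[:3,2]*.10,BA)
E
```

```text
pos [ 0.5191 -0.2114  0.237 ] open 1.58 F [ 0.6  0.  -1.5] t 7.2333 q7 [ 0.54  0.53 -0.24  2.15 -0.06  0.06 -1.22]
turn [-0.28  0.32  0.14] shift now-axes cm [5.33 1.56 1.41] shift in final axes cm [5.33 1.54 1.45]
```

{"fn": "drive_tool", "kwargs": {"deltas": [[[0,0,0],[0,0.8,0.7],0.5],[[0,0,0],[0,0.76,0.71],0.5],[[0,0,0],[1,0,0],0.5],[[0,0,0],[1,0,0],0.5],[[0,0,0],[0,0,0],0.5],[[0,0,0],[0,0,0],0.5]]}}

```text
clock: 7.73
tool_pos: [0.5202, -0.2287, 0.221]
eef_rot: [0.84, -0.021, -0.541, -0.017]
contact_force: [-0.1, -0.1, -2.7]
opening: 0.177
```

```bash
python3 - <<'E'
from go import *
rows(T[:3,3]+T[:3,2]*.10,BA)
E
```

```text
pos [ 0.5202 -0.2287  0.221 ] open 1.56 F [-0.1 -0.1 -2.7] t 7.7333 q7 [ 0.59  0.58 -0.27  2.13  0.03  0.04 -1.26]
turn [-0.01  0.57  0.35] shift now-axes cm [ 3.79 -0.17  0.92] shift in final axes cm [ 3.78 -0.19  0.96]
```

Joint 6 is against its lower limit of 0.04, so this wrist branch can't give the full tilt lower down. The cover is the same after half a turn, so I'll back off and swing joint 5 half a turn about the forearm axis, which frees joint 6.

```bash
python3 - <<'E'
from go import *
def tilt(d,yaw=-3.2):
    M=(R.from_euler('z',yaw,degrees=True)*R.from_euler('y',-d,degrees=True)).as_matrix();return A(M[:,2],M[:,1])
rows([.45,-.2,.18],tilt(11))
E
```

```text
pos [ 0.5202 -0.2287  0.221 ] open 1.56 F [-0.1 -0.1 -2.7] t 7.7333 q7 [ 0.59  0.58 -0.27  2.13  0.03  0.04 -1.26]
turn [  0.03 -13.43   0.35] shift now-axes cm [ 0.78 -2.47  8.23] shift in final axes cm [ 2.65 -2.48  7.82]
```

{"fn": "drive_tool", "kwargs": {"deltas": [[[0,-4.5,0],[0,0,0],0.5],[[0,-4.5,0],[0,0,0],0.5],[[0,-4.4,0.3],[0,0,0],0.5],[[0,0,0],[0.8,-0.8,2.6],0.5],[[0,0,0],[0.9,-0.8,2.6],0.5],[[0,0,0],[0.9,-0.8,2.6],0.5],[[0,0,0],[0,0,0],0.5],[[0,0,0],[0,0,0],0.5]]}}

```text
clock: 8.4
tool_pos: [0.4478, -0.2002, 0.1807]
eef_rot: [0.771, -0.021, -0.636, -0.018]
contact_force: [1.5, -0.6, -2.9]
opening: 0.175
```

```bash
python3 - <<'E'
from go import *
st=r.get_state();M=R.from_quat(st['eef_rot']).as_matrix();print(st['q'].round(3),M.round(3).tolist(),st['tool_pos'])
E
```

```text
[ 0.44   0.593 -0.117  2.195  0.052  0.174 -1.328] [[0.189, -0.055, -0.98], [-0.009, -0.999, 0.054], [-0.982, -0.001, -0.19]] [ 0.44778408 -0.20024791  0.18065936]
```

```bash
cat > fk.py <<'E'
from h import *
import itertools
E=lambda a,v:R.from_euler(a,v)
def chain(q,s):
    F=E('z',s[0]*q[0])*E('y',s[1]*q[1])*E('z',s[2]*q[2])*E('y',s[3]*q[3])
    return F, F*E('z',s[4]*q[4])*E('y',s[5]*q[5])*E('z',s[6]*q[6])
E
python3 - <<'E'
from fk import *
st=r.get_state()
D=[([1.21379791,.68988,-.194486,1.56621715,.15733312,.90247976,-.21510068],[-0.69348094,-0.13785237,0.69381083,-0.13677516]),
([-.25,.52,.12,1.98,-.1,.65,-2.02],[.694,-.136,-.694,-.136]),([-.55,1.01,.09,1.71,-.19,.43,-2.29],[.694,-.135,-.694,-.136]),
([.59,.58,-.27,2.13,.03,.04,-1.26],[.84,-.021,-.541,-.017]),(st['q'],st['eef_rot'])]
res=[]
for s in itertools.product([1,-1],repeat=7):
    Cs=[chain(q,s)[1].inv()*R.from_quat(e) for q,e in D]
    res.append((max((Cs[0].inv()*c).magnitude() for c in Cs),s,Cs[0].as_matrix().round(2).tolist()))
for x in sorted(res,key=lambda a:a[0])[:3]: print(x)
s=sorted(res,key=lambda a:a[0])[0][1]
F,G=chain(st['q'],s);f=F.as_matrix()[:,2];M=R.from_quat(st['eef_rot']).as_matrix()
print('forearm world',f,'in tool',M.T@f,'q5 sense in tool',s[4])
E
```

```text
(0.006346945733121736, (-1, 1, -1, 1, -1, 1, -1), [[-0.0, -1.0, 0.0], [0.0, -0.0, -1.0], [1.0, -0.0, 0.0]])
(0.5473943478079321, (-1, 1, 1, 1, -1, 1, -1), [[0.03, -0.96, -0.29], [0.24, 0.29, -0.93], [0.97, -0.04, 0.24]])
(0.5786368895428572, (-1, 1, -1, 1, 1, 1, -1), [[-0.08, -0.98, -0.19], [-0.23, 0.2, -0.95], [0.97, -0.03, -0.24]])
forearm world [ 0.34929506 -0.06005775 -0.93508611] in tool [ 0.9848271   0.04180107 -0.1684288 ] q5 sense in tool -1
```

{"fn": "drive_tool", "kwargs": {"deltas": [[[-4,-0.17,0.7],[0,0,0],0.5],[[-6.6,-0.28,1.13],[0,0,0],0.5],[[-6.6,-0.28,1.13],[0,0,0],0.5],[[-6.6,-0.28,1.13],[0,0,0],0.5],[[-6.6,-0.28,1.13],[0,0,0],0.5],[[-6.6,-0.28,1.13],[0,0,0],0.5],[[0,0,0],[0,0,0],0.5]]}}

```text
clock: 8.98
tool_pos: [0.4513, -0.2005, 0.1818]
eef_rot: [0.727, 0.141, -0.618, 0.265]
contact_force: [-0.1, 0.3, -3.1]
opening: 0.18
```

```bash
cat >> go.py <<'E'
from fk import chain
def stat():
    st=r.get_state();F,G=chain(st['q'],(-1,1,-1,1,-1,1,-1));f=F.as_matrix()[:,2];M=R.from_quat(st['eef_rot']).as_matrix()
    print('q',st['q'].round(3),'pos',st['tool_pos'].round(4),'forearm in tool',(M.T@f).round(3),'forearm in box',(T[:3,:3].T@f).round(3),'opening',st['opening'])
E
python3 -c "
from go import *
stat();rows([.45,-.2,.18],BA)"
```

```text
q [ 0.254  0.589  0.047  2.241  0.39   0.094 -1.079] pos [ 0.4513 -0.2005  0.1818] forearm in tool [ 0.996  0.044 -0.083] forearm in box [-0.136 -0.096 -0.986] opening 0.17968994907532357
pos [ 0.4513 -0.2005  0.1818] open 1.58 F [-0.1  0.3 -3.1] t 8.9833 q7 [ 0.25  0.59  0.05  2.24  0.39  0.09 -1.08]
turn [37.96 14.81 -1.86] shift now-axes cm [ 0.14 -0.15  0.1 ] shift in final axes cm [ 0.1  -0.04  0.2 ]
```

{"fn": "drive_tool", "kwargs": {"deltas": [[[0,-3.5,-1.9],[0,0,0],0.5],[[0,-1.8,-0.9],[0,0,0],0.5],[[-5,-0.4,0.85],[0,0,0],0.5],[[-6.6,-0.55,1.15],[0,0,0],0.5],[[-6.6,-0.55,1.15],[0,0,0],0.5],[[-6.6,-0.55,1.15],[0,0,0],0.5],[[-6.6,-0.55,1.15],[0,0,0],0.5],[[0,0,0],[0,0,0],0.5],[[0,0,0],[0,0,0],0.5]]}}

```text
clock: 9.73
tool_pos: [0.4504, -0.2012, 0.1815]
eef_rot: [-0.592, -0.278, 0.598, -0.464]
contact_force: [-0.0, -0.2, -3.3]
opening: 0.176
```

```bash
python3 -c "
from go import *
stat();rows([.45,-.2,.18],BA)"
```

```text
q [ 0.104  0.606  0.151  2.226  0.683  0.171 -0.901] pos [ 0.4504 -0.2012  0.1815] forearm in tool [ 0.985  0.106 -0.133] forearm in box [-0.137 -0.133 -0.982] opening 0.1758528093637318
pos [ 0.4504 -0.2012  0.1815] open 1.55 F [-0.  -0.2 -3.3] t 9.7333 q7 [ 0.1   0.61  0.15  2.23  0.68  0.17 -0.9 ]
turn [69.09 21.98 -1.26] shift now-axes cm [ 0.11 -0.12 -0.11] shift in final axes cm [ 0.11 -0.12  0.11]
```

{"fn": "drive_tool", "kwargs": {"deltas": [[[-5,-0.55,0.7],[0,0,0],0.5],[[-6.6,-0.7,0.9],[0,0,0],0.5],[[-6.6,-0.7,0.9],[0,0,0],0.5],[[-6.6,-0.7,0.9],[0,0,0],0.5],[[-6.6,-0.7,0.9],[0,0,0],0.5],[[-6.6,-0.7,0.9],[0,0,0],0.5],[[-6.6,-0.7,0.9],[0,0,0],0.5],[[-6.6,-0.7,0.9],[0,0,0],0.5],[[0,0,0],[0,0,0],0.5],[[0,0,0],[0,0,0],0.5]]}}

```text
clock: 10.57
tool_pos: [0.4472, -0.2026, 0.1816]
eef_rot: [0.392, 0.421, -0.474, 0.667]
contact_force: [0.9, 0.1, -2.9]
opening: 0.182
```

```bash
python3 -c "
from go import *
stat();rows([.45,-.2,.18],BA)"
```

```text
q [ 0.063  0.611  0.149  2.317  1.776  0.185 -1.356] pos [ 0.4472 -0.2026  0.1816] forearm in tool [ 0.983  0.039 -0.18 ] forearm in box [-0.226 -0.111 -0.968] opening 0.18151961490287338
pos [ 0.4472 -0.2026  0.1816] open 1.6 F [ 0.9  0.1 -2.9] t 10.5667 q7 [ 0.06  0.61  0.15  2.32  1.78  0.18 -1.36]
turn [-69.31   0.2   21.99] shift now-axes cm [ 0.13  0.31 -0.25] shift in final axes cm [0.26 0.28 0.17]
```

{"fn": "drive_tool", "kwargs": {"deltas": [[[-6.3,0,2],[0,0,0],0.5],[[-6.3,0,2],[0,0,0],0.5],[[-6.3,0,2],[0,0,0],0.5],[[-6.3,0,2],[0,0,0],0.5],[[-6.3,0,2],[0,0,0],0.5],[[-6.3,0,2],[0,0,0],0.5],[[-6.3,0,2],[0,0,0],0.5],[[-6.3,0,2],[0,0,0],0.5],[[-6.3,0,2],[0,0,0],0.5],[[-6.3,0,2],[0,0,0],0.5],[[-6.3,0,2],[0,0,0],0.5],[[0,0,0],[0,0,0],0.5]]}}

```text
clock: 11.57
tool_pos: [0.4463, -0.2056, 0.1812]
eef_rot: [0.013, 0.537, -0.025, 0.843]
contact_force: [-0.9, -0.5, -1.8]
opening: 0.182
```

```bash
python3 -c "
from go import *
stat();rows(T[:3,3]+T[:3,:3]@[-.08,0,.0596],BA);rows(T[:3,3]+T[:3,:3]@[0,0,.0596],BA)"
```

```text
q [ 0.663  0.62  -0.355  2.39   2.907  0.261 -0.974] pos [ 0.4463 -0.2056  0.1812] forearm in tool [ 0.966  0.145 -0.213] forearm in box [-0.214  0.14  -0.967] opening 0.18196858011564865
pos [ 0.4463 -0.2056  0.1812] open 1.6 F [-0.9 -0.5 -1.8] t 11.5667 q7 [ 0.66  0.62 -0.35  2.39  2.91  0.26 -0.97]
turn [ 0.08 -0.04  0.3 ] shift now-axes cm [ 7.4  -1.67 -0.47] shift in final axes cm [ 7.39 -1.71 -0.48]
pos [ 0.4463 -0.2056  0.1812] open 1.6 F [-0.9 -0.5 -1.8] t 11.5667 q7 [ 0.66  0.62 -0.35  2.39  2.91  0.26 -0.97]
turn [ 0.08 -0.04  0.3 ] shift now-axes cm [ 7.39 -1.68  7.53] shift in final axes cm [ 7.39 -1.71  7.52]
```

{"fn": "drive_tool", "kwargs": {"deltas": [[[0,0,0],[1,-0.3,1.3],0.5],[[0,0,0],[1.3,-0.35,1.55],0.5],[[0,0,0],[1.3,-0.35,1.55],0.5],[[0,0,0],[1.3,-0.35,1.55],0.5],[[0,0,0],[1.3,-0.35,1.55],0.5],[[0,0,0],[0.5,0,0],0.5],[[0,0,0],[0,0,0],0.5],[[0,0,0],[0,0,0],0.5]]}}

```text
clock: 12.23
tool_pos: [0.5408, -0.2238, 0.1518]
eef_rot: [0.013, 0.538, -0.023, 0.842]
contact_force: [-0.9, 0.2, -2.4]
opening: 0.179
```

```bash
python3 - <<'E'
from go import *
stat();rows(T[:3,3]+T[:3,:3]@[0,0,.0496],BA)
s=snap('side');t=snap('top')
# cover measured: blue region + holes in each view
for n,S,(u,v,w,h) in(('top',t,(265,120,100,100)),('side',s,(215,90,120,120))):
    cv2.imwrite(f'pics/h_{n}.png',cv2.resize(S['color'][v:v+h,u:u+w,::-1],(400,400),interpolation=cv2.INTER_CUBIC))
cv2.imwrite('pics/h.png',np.hstack([cv2.imread('pics/h_top.png'),cv2.imread('pics/h_side.png')]))
E
```

```text
q [ 0.553  0.725 -0.264  2.153  2.872  0.139 -0.959] pos [ 0.5408 -0.2238  0.1518] forearm in tool [ 0.99   0.079 -0.113] forearm in box [-0.116  0.078 -0.99 ] opening 0.179313416860003
pos [ 0.5408 -0.2238  0.1518] open 1.58 F [-0.9  0.2 -2.4] t 12.2333 q7 [ 0.55  0.73 -0.26  2.15  2.87  0.14 -0.96]
turn [ 0.22 -0.14  0.07] shift now-axes cm [ 1.7  -0.42  0.12] shift in final axes cm [ 1.7  -0.42  0.12]
```

View pics/h.png

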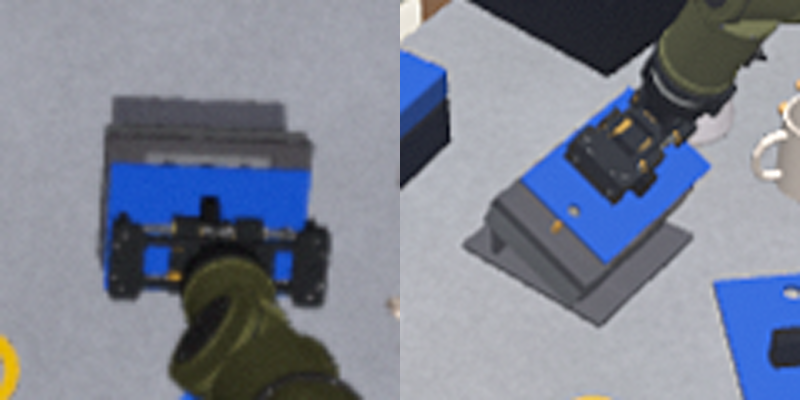

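The cover is level with the rim, about 17 mm plus clearance above it. The side crop shows its hole near (573,210) and the pin behind it near (557,227). I'll measure the cover's offset in the fingers from its edges and that hole.

```bash
cat > meas.py <<'E'
from go import *
def meas():
    st=r.get_state();M=R.from_quat(st['eef_rot']).as_matrix()
    n=-M[:,0];y=M[:,1]*np.sign(M[1,1]);x=np.cross(y,n);C=np.c_[x,y,n]
    p=st['tool_pos']
    for nm,box in(('top',(265,120,100,100)),('side',(215,90,120,120))):
        S=snap(nm);u,v,w,h=box
        m=cv2.inRange(cv2.cvtColor(S['color'],cv2.COLOR_RGB2HSV),(100,150,60),(130,255,255))
        mm=np.zeros_like(m);mm[v:v+h,u:u+w]=m[v:v+h,u:u+w]
        k,l,s,_=cv2.connectedComponentsWithStats(mm)
        cs,_=cv2.findContours(mm,cv2.RETR_EXTERNAL,cv2.CHAIN_APPROX_NONE)
        pts=np.vstack([c[:,0] for c in cs]).astype(float)
        def onplane(uv,z0):
            o,d=ray(S,uv);q0=p+n*z0;return ((o+d*(((q0-o)@n)/(d@n))[:,None])-p)@C*1000
        Q=onplane(pts,-.0136)
        for ax,val in((0,60),(0,-60),(1,90),(1,-90)):
            k=(abs(Q[:,ax]-val)<7)&(abs(Q[:,1-ax])<(80 if ax==0 else 52))
            if k.sum()>5:
                f=np.polyfit(Q[k,1-ax],Q[k,ax],1);print(nm,'xy'[ax],val,'med',np.median(Q[k,ax]).round(1),'std',Q[k,ax].std().round(1),'n',k.sum(),'slope deg',np.degrees(np.arctan(f[0])).round(1))
        # holes: non-blue blobs enclosed
        cs,hi=cv2.findContours(mm,cv2.RETR_CCOMP,cv2.CHAIN_APPROX_NONE)
        for c,hh in zip(cs,hi[0]):
            if hh[3]>=0 and len(c)>5: print(nm,'hole',c[:,0].mean(0),onplane(c[:,0].mean(0)[None].astype(float),-.0136).round(1))
E
python3 -c "
from meas import *
meas()"
```

```text
top x 60 med 54.7 std 0.9 n 40 slope deg -0.3
top y 90 med 88.0 std 1.5 n 41 slope deg 0.3
top y -90 med -87.7 std 1.2 n 14 slope deg 2.2
side x 60 med 54.1 std 0.6 n 26 slope deg -0.0
side x -60 med -62.0 std 0.8 n 27 slope deg -0.7
side y 90 med 88.9 std 0.2 n 22 slope deg -0.4
side y -90 med -89.4 std 2.3 n 9 slope deg 1.9
side hole [266.69230769 152.76923077] [[ -3.5  72.2 -13.6]]
```

{"fn": "drive_tool", "kwargs": {"deltas": [[[0,0,0],[0.5,0,0.4],0.5],[[0,0,0],[0.6,0,0.1],0.5],[[0,0,0],[0.6,0,0],0.5],[[0,0,0],[0,0,0],0.5],[[0,0,0],[0,0,0],0.5],[[0,0,0],[0,0,0],0.5]]}}

```text
clock: 12.93
tool_pos: [0.5535, -0.2247, 0.1389]
eef_rot: [0.012, 0.537, -0.022, 0.843]
contact_force: [0.2, -0.1, -2.0]
opening: 0.179
```

```bash
python3 -c "
from meas import *
stat();rows(T[:3,3]+T[:3,:3]@[0.0037,0,.0496],BA);meas();rows(T[:3,3]+T[:3,:3]@[0.0037,0,.0496],BA)
S=snap('side');cv2.imwrite('pics/k.png',cv2.resize(S['color'][110:180,230:310,::-1],(640,560),interpolation=cv2.INTER_CUBIC))"
```

```text
q [ 0.54   0.758 -0.259  2.128  2.873  0.15  -0.958] pos [ 0.5535 -0.2247  0.1389] forearm in tool [ 0.989  0.086 -0.122] forearm in box [-0.123  0.084 -0.989] opening 0.17917762366145548
pos [ 0.5535 -0.2247  0.1389] open 1.58 F [ 0.2 -0.1 -2. ] t 12.9333 q7 [ 0.54  0.76 -0.26  2.13  2.87  0.15 -0.96]
turn [ 0.41 -0.02  0.06] shift now-axes cm [-0.01 -0.4  -0.12] shift in final axes cm [-0.01 -0.4  -0.12]
top x 60 med 54.9 std 0.9 n 42 slope deg -0.2
top y 90 med 88.9 std 1.4 n 41 slope deg 0.1
top y -90 med -88.0 std 1.6 n 14 slope deg -1.0
side x 60 med 54.2 std 0.5 n 20 slope deg 0.1
side x -60 med -62.2 std 0.8 n 28 slope deg -0.5
side y 90 med 88.0 std 0.8 n 24 slope deg -0.1
side y -90 med -88.4 std 1.3 n 8 slope deg -0.0
side hole [263.5        154.08333333] [[ -3.4  72.6 -13.6]]
pos [ 0.5536 -0.2248  0.1393] open 1.57 F [ 0.2  0.3 -2.2] t 13.0333 q7 [ 0.54  0.76 -0.26  2.13  2.87  0.15 -0.96]
turn [0.41 0.01 0.08] shift now-axes cm [ 0.02 -0.39 -0.14] shift in final axes cm [ 0.02 -0.39 -0.14]
```

View pics/k.png

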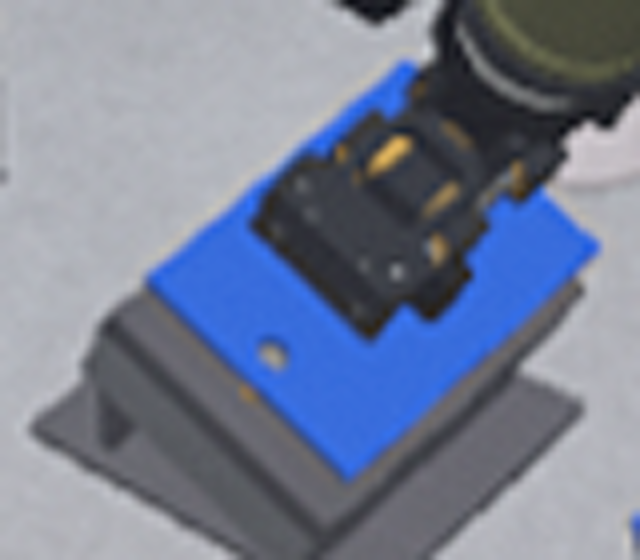

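{"fn": "drive_tool", "kwargs": {"deltas": [[[0.4,0,0],[0,-0.39,-0.13],0.5],[[0,0,0],[0.4,0,0],0.5],[[0,0,0],[0.4,0,0],0.5],[[0,0,0],[0,0,0],0.5],[[0,0,0],[0,0,0],0.5],[[0,0,0],[0,0,0],0.5]]}}

```text
clock: 13.58
tool_pos: [0.5557, -0.2287, 0.1313]
eef_rot: [0.015, 0.537, -0.024, 0.843]
contact_force: [0.2, 0.9, -3.2]
opening: 0.175
```

```bash
python3 -c "
from meas import *
meas();rows(T[:3,3]+T[:3,:3]@[0.0037,0,.0196],BA)
"
```

```text
top x 60 med 54.6 std 1.0 n 40 slope deg -0.1
top y 90 med 88.3 std 1.6 n 40 slope deg 0.5
top y -90 med -87.8 std 1.3 n 14 slope deg 0.3
side x 60 med 54.1 std 0.5 n 20 slope deg 0.0
side x -60 med -62.0 std 0.7 n 28 slope deg -0.2
side y 90 med 89.2 std 0.0 n 22 slope deg -0.0
side y -90 med -88.2 std 1.7 n 9 slope deg 0.6
side hole [263.69230769 154.76923077] [[ -3.9  72.3 -13.6]]
pos [ 0.5558 -0.2287  0.1315] open 1.58 F [ 0.  -0.8 -3.1] t 13.6833 q7 [ 0.55  0.78 -0.26  2.12  2.88  0.16 -0.96]
turn [0.02 0.02 0.07] shift now-axes cm [ 2.21 -0.   -0.02] shift in final axes cm [ 2.21 -0.01 -0.02]
```

{"fn": "drive_tool", "kwargs": {"deltas": [[[0,0,0],[0.3,0,0],0.5],[[0,0,0],[0.3,0,0],0.5],[[0,0,0],[0.3,0,0],0.5],[[0,0,0],[0.2,0,0],0.5],[[0,0,0],[0,0,0],0.5]]}}

```text
clock: 14.1
tool_pos: [0.5605, -0.229, 0.121]
eef_rot: [0.015, 0.537, -0.024, 0.843]
contact_force: [-0.6, -0.1, -2.2]
opening: 0.179
```

```bash
python3 -c "
from meas import *
meas();rows(T[:3,3]+T[:3,:3]@[0.0037,0,.0196],BA)
"
```

```text
top x 60 med 54.7 std 1.0 n 41 slope deg -0.5
top y 90 med 88.3 std 1.6 n 40 slope deg 0.6
top y -90 med -88.0 std 1.8 n 15 slope deg 2.1
side x 60 med 54.6 std 0.9 n 31 slope deg 0.0
side x -60 med -62.4 std 0.8 n 28 slope deg -0.0
side y 90 med 90.0 std 0.0 n 22 slope deg -0.0
side y -90 med -88.0 std 1.3 n 8 slope deg 0.4
side hole [262.58333333 156.5       ] [[ -4.3  72.6 -13.6]]
pos [ 0.5604 -0.2291  0.1213] open 1.59 F [-0.5  0.5 -2.8] t 14.2 q7 [ 0.54  0.8  -0.26  2.11  2.88  0.17 -0.96]
turn [0.01 0.   0.06] shift now-axes cm [ 1.1   0.   -0.01] shift in final axes cm [ 1.1  -0.   -0.01]
```

{"fn": "drive_tool", "kwargs": {"deltas": [[[0,0,0],[0.25,0,0],0.5],[[0,0,0],[0.25,0,0],0.5],[[0,0,0],[0.25,0,0],0.5],[[0,0,0],[0.1,0,0],0.5],[[0,0,0],[0,0,0],0.5]]}}

```text
clock: 14.62
tool_pos: [0.564, -0.2292, 0.1134]
eef_rot: [0.015, 0.537, -0.024, 0.843]
contact_force: [-0.5, -1.0, -2.8]
opening: 0.179
```

```bash
python3 -c "
from meas import *
rows(T[:3,3]+T[:3,:3]@[0.0037,0,.0196],BA);print(T[:3,:3].T@r.get_state()['contact_force'])
S=snap('side');cv2.imwrite('pics/k2.png',cv2.resize(S['color'][110:180,230:310,::-1],(640,560),interpolation=cv2.INTER_CUBIC))"
```

```text
pos [ 0.564  -0.2292  0.1134] open 1.57 F [-0.5 -1.  -2.8] t 14.6167 q7 [ 0.54  0.82 -0.26  2.11  2.88  0.18 -0.96]
turn [ 0.01 -0.01  0.06] shift now-axes cm [ 0.23 -0.   -0.01] shift in final axes cm [ 0.23 -0.01 -0.01]
[-1.54964474 -1.00582738 -2.38831471]
```

View pics/k2.png

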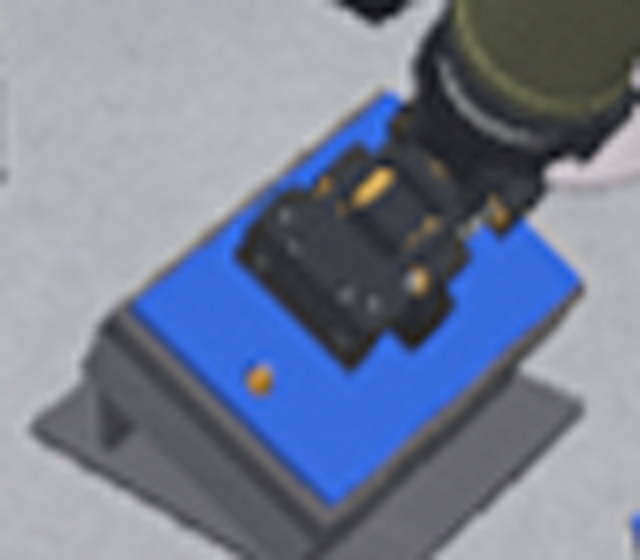

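The side crop shows the pin through the hole at (258,378), and the plate sits parallel to and inside the rim. I'll lower it until it touches.

{"fn": "drive_tool", "kwargs": {"deltas": [[[0,0,0],[0.12,0,0],0.5],[[0,0,0],[0.1,0,0],0.5],[[0,0,0],[0,0,0],0.5],[[0,0,0],[0,0,0],0.5]]}}

```text
clock: 15.0
tool_pos: [0.5649, -0.2294, 0.1118]
eef_rot: [0.015, 0.537, -0.024, 0.843]
contact_force: [0.1, 0.0, -2.2]
opening: 0.179
```

```bash
python3 -c "
from meas import *
rows(T[:3,3]+T[:3,:3]@[0.0037,0,.0196],BA);print(T[:3,:3].T@r.get_state()['contact_force'])"
```

```text
pos [ 0.5649 -0.2294  0.1118] open 1.58 F [ 0.1  0.  -2.2] t 15.0 q7 [ 0.54  0.82 -0.26  2.1   2.88  0.19 -0.96]
turn [0.02 0.02 0.07] shift now-axes cm [ 0.04  0.01 -0.02] shift in final axes cm [ 0.04  0.01 -0.02]
[-0.81325911  0.04137688 -2.00537078]
```

{"fn": "drive_tool", "kwargs": {"deltas": [[[0,0,0],[0.1,0,0],0.5],[[0,0,0],[0.1,0,0],0.5],[[0,0,0],[0,0,0],0.5],[[0,0,0],[0,0,0],0.5]]}}

```text
clock: 15.33
tool_pos: [0.5654, -0.2295, 0.1109]
eef_rot: [0.014, 0.537, -0.024, 0.843]
contact_force: [-4.2, 0.7, 8.0]
opening: 0.177
```

```bash
python3 -c "
from meas import *
rows(T[:3,3]+T[:3,:3]@[0.0037,0,.0196],BA);print(T[:3,:3].T@r.get_state()['contact_force']);meas()"
```

```text
pos [ 0.5654 -0.2295  0.1109] open 1.55 F [-4.2  0.7  8. ] t 15.3333 q7 [ 0.54  0.82 -0.26  2.1   2.88  0.19 -0.96]
turn [0.03 0.04 0.09] shift now-axes cm [-0.06  0.01 -0.03] shift in final axes cm [-0.06  0.01 -0.03]
[-0.44258601  0.49686296  8.99896616]
top x 60 med 54.9 std 0.9 n 39 slope deg -0.4
top y 90 med 88.3 std 1.4 n 40 slope deg 0.5
top y -90 med -87.9 std 1.3 n 14 slope deg -1.9
side x 60 med 54.7 std 0.8 n 29 slope deg 0.0
side x -60 med -62.6 std 0.7 n 27 slope deg -0.1
side y 90 med 88.4 std 0.0 n 22 slope deg 0.0
side y -90 med -87.3 std 0.9 n 8 slope deg 0.6
side hole [261.85714286 157.        ] [[ -2.6  68.6 -13.6]]
```

Contact along the rim normal rose to 9 N with almost no side load, so the cover is home. Now I release it and retract.

{"fn": "drive_tool", "kwargs": {"deltas": [[[0,0,0],[-0.06,0,0],0.5],[[0,0,0],[0,0,0],0.5],[[0,0,0],[0,0,0],2.2],[[0,0,0],[0,0,0],3],[[0,0,0],[0,0,0],4.5],[[0,0,0],[0,0,0],4.5],[[0,0,0],[0,0,0],4.5],[[0,0,0],[0,0,0],4.5]]}}

```text
clock: 16.1
tool_pos: [0.5656, -0.2294, 0.1105]
eef_rot: [0.015, 0.537, -0.024, 0.843]
contact_force: [0.2, -0.5, -0.7]
opening: 0.512
```

{"fn": "drive_tool", "kwargs": {"deltas": [[[0,0,0],[-0.6,0,0],4.5],[[0,0,0],[-1,0,0],4.5],[[0,0,0],[-1.2,0,0],4.5],[[0,0,0],[-1.2,0,0],4.5],[[0,0,0],[-1,0,0],4.5],[[0,0,0],[-1,0,-2],4.5],[[0,0,0],[-1,0,-3],4.5],[[0,0,0],[-1,0,-3],4.5],[[0,0,0],[-1,0,-3],4.5],[[0,0,0],[0,0,-3],4.5],[[0,0,0],[0,0,0],4.5]]}}

```text
clock: 17.02
tool_pos: [0.3934, -0.2193, 0.1317]
eef_rot: [0.017, 0.541, -0.024, 0.84]
contact_force: [-0.6, 0.6, -0.6]
opening: 0.509
```

```bash
python3 - <<'E'
from go import *
stat()
cr=[]
for nm,(u,v,w,h) in(('top',(265,120,100,100)),('side',(225,100,100,100))):
    S=snap(nm);I=cv2.resize(S['color'][v:v+h,u:u+w,::-1],(400,400),interpolation=cv2.INTER_CUBIC);cr.append(I)
    m=cv2.inRange(cv2.cvtColor(S['color'],cv2.COLOR_RGB2HSV),(100,150,60),(130,255,255))
    mm=np.zeros_like(m);mm[v:v+h,u:u+w]=m[v:v+h,u:u+w]
    cs,_=cv2.findContours(mm,cv2.RETR_EXTERNAL,cv2.CHAIN_APPROX_NONE);c=max(cs,key=cv2.contourArea)[:,0].astype(float)
    o,d=ray(S,c);n=T[:3,2];q0=T[:3,3]+n*.006
    Q=((o+d*(((q0-o)@n)/(d@n))[:,None])-T[:3,3])@T[:3,:3]*1000
    print(nm,cv2.minAreaRect(Q[:,:2].astype(np.float32)))
cv2.imwrite('pics/f.png',np.hstack(cr))
E
```

```text
q [ 0.777  0.756 -0.393  2.521  2.987  0.488 -0.942] pos [ 0.3934 -0.2193  0.1317] forearm in tool [ 0.883  0.276 -0.379] forearm in box [-0.387  0.278 -0.879] opening 0.5091009967484956
top ((-0.610504150390625, 0.279266357421875), (122.53347778320312, 180.37095642089844), 0.049732934683561325)
side ((0.22037887573242188, -0.8905487060546875), (119.73029327392578, 179.3140869140625), 0.06962481141090393)
```

View pics/f.png

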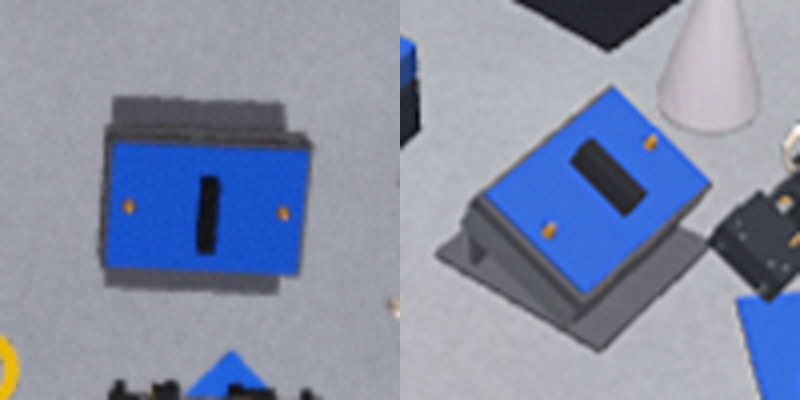

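The cover lies flat on the rim with both pins through its holes, at (128,207) and (284,213) in the top crop. It is centred within 1 mm and the gripper is clear of it.

```bash
python3 -c "
from plant import r
print(r.finish_job())"
```

```text
the job is handed in; nothing more can be done
None
```

The blue cover is back on the box, flat and fully home over both brass pins. I released it and handed the job in at about 17 s; the hand-in gives no verdict.

- **Choosing the cover:** I took the smallest of the three look-alikes, measured at 179 x 118 mm; the other two are about 240 x 160 mm.
- **Turning it to the box:** Joint 6 reached its lower limit on the first approach. I backed off and swung the wrist half a turn, since the cover fits either way round, then brought it in from lower down the slope.
- **Seating it:** In the fingers the cover measured about 3.7 mm off centre along the rib, and I corrected for that. I lowered it over the pins until it pressed on the rim with about 9 N, with almost no side load, and only then opened the fingers.

**Last checks:** Both views put the cover's centre within 1 mm of the rim centre and turned to the box within about 0.1°. Both pins showed through the holes, and the force on the gripper was near zero. The last picture shows the mute standing, but I did not re-measure where the five bystanders stand; the contact forces showed no sign of touching any of them.

**Disagreement:** The 3.7 mm offset in the fingers did not match the roughly 1 mm I expected from the grasp. I went with the camera value, and the final position bore that out.

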